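# Roll a dowel home and hold the sprung keeper arm shut

## Robot

A 6-joint arm with a two-finger parallel gripper is mounted at the origin on the work surface. World frame = base frame: x ahead of the robot, y to its left, z up, the work surface at z = 0. Lengths are in m, angles in rad, forces in N, time in s.
With the tool pointing down it reaches from about 0.35 to 0.975 m from the base axis. Payload 7.1 kg.
Tool frame: the origin (TCP) lies midway between the tips of the shut fingers; the grasp point (between the pads) lies 19 mm behind it; z points along the fingers, x is the direction in which the jaws open and shut, and the axes are right-handed (so a half turn about z gives the same grasp; the last joint's range is limited). The gripper opens to 88 mm and grips with 3 to 60 N. Pads are 20 mm wide; open, the fingers measure 115 mm over their backs; the gripper's body (75 mm by 178 mm) begins 61 mm behind the grasp point.
Start: joints at [-1.153, 0.423, 1.63, -0, 1.089, -0.019], TCP at [0.264, -0.566, 0.223] pointing down, gripper open.
Joint ranges: [-3, 3], [-0.9, 2.11], [0.09, 2.58], [-1.31, 4.45], [0.11, 2.69], [-2.54, 2.54]. Speed limits (rad/s): [2.39, 2.39, 3.01, 3.14, 3.14, 3.14].

## Interface

Orientations are given as a unit quaternion [w, x, y, z].
In Python, from station import move_pose, movel, movej, command_gripper, wait, inverse_kinematics, read_camera, camera_info, MotionError, job_done, get_time, get_joint_pos, get_qvel, get_effort, get_tcp_pos, get_ee_rot, get_ft_force, get_ft_torque, get_grip_width gives the robot as it stands. Calls block until the motion is done:
- move_pose(position, orientation): joint-space move of the TCP to a pose.
- movel(position, frame=None, v=0.15, until_force=None): straight line of the TCP; frame=None keeps the orientation; v is the mean speed in m/s. With until_force (N) it stops when the force on the tool has changed by that much, and returns True; else False.
- movej(angles): joint-space move.
- command_gripper(opening): opening from 0.0 (shut) to 1.0 (fully open); the grip force is fixed at half the most; returns when the fingers have stopped.
- wait(seconds).
- inverse_kinematics(position, orientation): joint angles nearest the present ones, or None.
- read_camera(name): name is "side" or "top" or "wrist"; returns the picture (400x640x3 uint8, red, green, blue); there is no depth.
- camera_info(name): a dict with "intrinsics" (3x3 intrinsics, pixels), "T" (4x4, takes a point from camera to world coordinates); the wrist camera has in their place "tool_from_camera" (4x4, takes a point from camera to tool coordinates, whose origin is the TCP and whose axes are the tool frame's). Camera axes: x right, y up, looking along -z (the intrinsics and any distortion apply to the point x, -y, -z); pixel columns grow to the right and rows downward; lengths in m; the calibration is good to about 2 mm. A picture is of the moment at which its call begins: read the wrist's pose just before it. camera_info takes no time and is no camera call.
A pose or a line that the arm cannot do raises MotionError and nothing moves.
- job_done(): hands the job in, once; it reports no verdict.
Readings, each from a call of its own:
- get_time(): time.
- get_joint_pos(): joint angles.
- get_qvel(): joint speeds.
- get_effort(): joint torques, N m.
- get_tcp_pos(): TCP position.
- get_ee_rot(): TCP orientation.
- get_ft_force(): force on the tool from outside, world axes, zero at the start.
- get_ft_torque(): the same for the moment, N m.
- get_grip_width(): opening from 0.0 (shut) to 1.0 (fully open).
Only numpy, scipy, OpenCV 4.12 (cv2) and the standard library are available. Lean on these libraries where they do the work, as an engineer would, in place of code of your own. Each camera call takes 0.05 s, during which the arm holds its last target. There are 200 camera calls.

## Task

Roll the round dowel along the bed of the white-faced plywood board, without lifting it off, until it drops fully into the groove against the fence. Then take the upright post of the sprung steel keeper arm and swing the arm against its spring, round behind the dowel, all the way to its stop, and finish while still holding it there with the fingers: let go and it springs open again. Leave the other things on the board and bench where they are.

Things in the scene. Friction and masses are not known exactly. Their poses are not given: they have to be found in the camera images.
- jig: Fixed white-faced plywood board on the bench, carrying fence, groove and keeper arm. Origin on the bench surface (z = 0) under the middle of its width; x points from the bed to the fence, y along the fence to the end with the arm's pivot. The flat bed is 18 mm above the bench, x -130 to 49 mm, y -160 to 160 mm; then the groove, x 49 to 75 mm; then the wooden fence, x 75 to 120 mm, top 45 mm above the bench.
- groove (a point): Where the dowel's centre should end: the middle of the 3 mm deep groove that runs along the foot of the fence, over the whole width of the board. It lies at x 61, y 0, z 29 mm in the board's frame, 14 mm from the fence's face; axes as the board's. The dowel lies along y there; anywhere within 60 mm along the groove is good.
- pivot (a point): Vertical pivot axis of the keeper arm, at bed height (18 mm above the bench), at x 34, y 118 mm in the board's frame; axes as the board's. The hub is 28 mm across, its bolt's top 46 mm above the bench. A stop pin, 8 mm thick and 22 high, stands beside it at x 22, y 146 mm.
- dowel: Round wooden dowel, 28 mm in diameter, 160 mm long, about 70 g (varies), lying on the bed roughly parallel to the fence, 90 to 145 mm short of its place in the groove. It is free to roll: pushed slowly from behind at mid-height it rolls ahead of the fingers. Origin at its centre, x along its axis.
- keeper (a joint): Angle of the steel keeper arm about its pivot, rad. 0 = open, at rest, the arm pointing to the board's -x; grows counterclockwise seen from above; 1.571 = at its stop, pointing to the board's -y, across the bed just behind the groove. A spring drives it open: at the post 1.7 N at 0, rising evenly to 6.9 N at the stop. The bar is 16 mm wide, 24 to 38 mm above the bench.
- post (a point): Grip point on the keeper arm's upright round steel post, 105 mm from the pivot axis. The post is 16 mm in diameter, from 38 to 90 mm above the bench; this point is on its axis 75 mm above the bench. It moves with the arm.
- bush: Bystander, leave alone: small steel ring, 24 mm across, 16 high, standing on the bed near its edge on the -y side.
- offcut: Bystander, leave alone: small wooden block 40 x 22 x 22 mm on the bed near its edge on the -y side.
- glue: Bystander, leave alone: white bottle 60 mm across, 170 high, on the bench to the left.
- mallet: Bystander, leave alone: hammer lying on the bench to the right; origin at its underside.
- batten: Bystander, leave alone: square wooden batten 260 x 28 x 28 mm lying on the bench beyond the board (not the round dowel).
- cup: Bystander, leave alone: white cup 70 mm across, 80 high, on the bench to the left.
- carton: Bystander, leave alone: cardboard box 90 x 130 x 70 mm on the bench to the right.
There are look-alikes about, which are no part of the job. What is shaped like the dowel but pink or yellow is not meant.

How it is judged:
By the outcome, as a careful person would: the job done as asked, in the order asked, and still so for the second after the job is handed in, while the arm keeps its last pose, push and grip.
It also fails if it takes over 45 s, if anything falls off the work surface, if the arm or the gripper's body presses on something with over 40 N, if the wrist force passes 120 N, or if a joint passes its speed limit or range.

## Working session

There is one attempt and no reset: what is moved stays moved. The work goes in short steps, each a Python script; the robot and the scene stay as the last script left them, time stands still between calls to the robot, and variables do not carry over. Pictures are saved under pics/ and viewed, about 8 in all and at most 12, crops included, and the job is handed in when it is done.

```bash
mkdir -p pics; ls
python3 - <<'E'
from station import *
import cv2,numpy as np
for n in ("top","side"):
    im=read_camera(n); cv2.imwrite(f"pics/{n}0.png",im[:,:,::-1]); c=camera_info(n); print(n,{k:np.round(v,4).tolist() if not isinstance(v,str) else v for k,v in c.items()})
print(camera_info("wrist"),get_time(),get_tcp_pos(),get_ee_rot())
E
```

```text
pics
top {'intrinsics': [[500.4802, 0.0, 326.2163], [0.0, 500.4802, 206.8032], [0.0, 0.0, 1.0]], 'T': [[0.0763, 0.9749, -0.2092, 0.2275], [-0.9971, 0.0742, -0.018, 0.012], [-0.002, 0.21, 0.9777, 1.6337], [0.0, 0.0, 0.0, 1.0]]}
side {'intrinsics': [[414.9008, 0.0, 324.3008], [0.0, 414.9008, 200.9671], [0.0, 0.0, 1.0]], 'T': [[-0.8195, 0.3149, -0.4788, 0.002], [-0.5729, -0.4701, 0.6714, 0.814], [-0.0137, 0.8245, 0.5657, 0.7179], [0.0, 0.0, 0.0, 1.0]]}
{'intrinsics': array([[285.91548548,   0.        , 326.73205233],
       [  0.        , 285.91548548, 199.77636041],
       [  0.        ,   0.        ,   1.        ]]), 'tool_from_camera': array([[ 9.99999877e-01, -4.40369529e-04,  2.26755130e-04,
        -5.59583772e-04],
       [-3.51006750e-04, -9.53029962e-01, -3.02875831e-01,
        -8.51471902e-02],
       [ 3.49481720e-04,  3.02875714e-01, -9.53029999e-01,
        -1.61423492e-01],
       [ 0.00000000e+00,  0.00000000e+00,  0.00000000e+00,
         1.00000000e+00]])} 0.1 [ 0.2642283  -0.56585228  0.22198632] [-3.76354275e-04  8.43522156e-01 -5.37093945e-01 -5.69723620e-04]
```

View pics/top0.png

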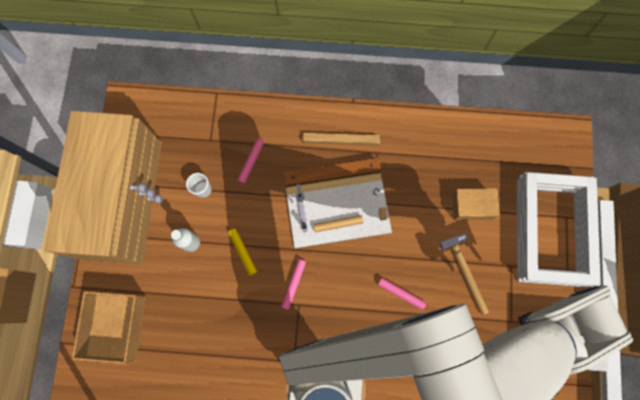

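View pics/side0.png

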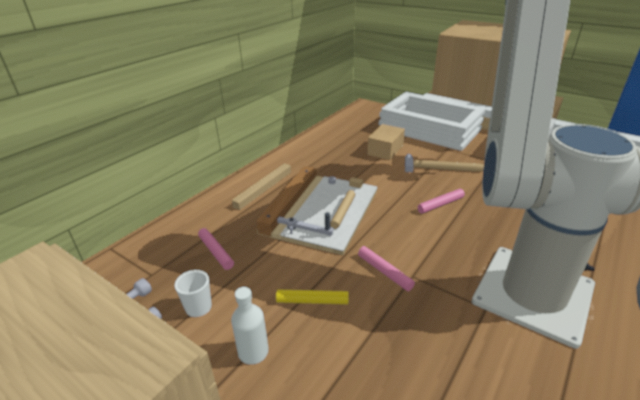

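Top view: the board is at about (340,205), with the fence on its far side, the dowel at (338,223), and the keeper arm on the left at (300,208). It's pivot is near (298,190). Next I'll estimate the board coarsely and move the wrist camera over it.

```bash
cat > h.py <<'E'
from station import *
import cv2,numpy as np
from scipy.spatial.transform import Rotation as R
def ray(n,uv,z,T=None):
    c=camera_info(n); K=c["intrinsics"]; T=c["T"] if T is None else T
    uv=np.atleast_2d(np.array(uv,float)); d=np.c_[(uv[:,0]-K[0,2])/K[0,0],-(uv[:,1]-K[1,2])/K[1,1],-np.ones(len(uv))]@T[:3,:3].T
    o=T[:3,3]; return o+d*((z-o[2])/d[:,2])[:,None]
def wristT():
    q=get_ee_rot(); M=np.eye(4); M[:3,:3]=R.from_quat(np.r_[q[1:],q[0]]).as_matrix(); M[:3,3]=get_tcp_pos()
    return M@camera_info("wrist")["tool_from_camera"]
def down(a): # tool z down, tool x at world yaw a
    m=np.array([[np.cos(a),np.sin(a),0],[np.sin(a),-np.cos(a),0],[0,0,-1]]); q=R.from_matrix(m).as_quat(); return np.r_[q[3],q[:3]]
def snap(name):
    T=wristT(); im=read_camera("wrist"); cv2.imwrite(f"pics/{name}.png",im[:,:,::-1]); np.save(f"pics/{name}.npy",T); return im,T
E
python3 - <<'E'
from h import *
# coarse board corners in top picture
P=ray("top",[[286,185],[295,248],[391,234],[382,172]],0.018); print(P.round(3))
near,=[(P[1]+P[2])/2]; fy=P[1]-P[2]; yaw=np.arctan2(-fy[0],fy[1]); print("yaw",yaw)
c=near+0.10*np.array([np.cos(yaw),np.sin(yaw),0]); print(c)
for a in (yaw+np.pi/2,yaw-np.pi/2):
    M=R.from_quat(np.roll(down(a),-1)).as_matrix(); t=camera_info("wrist")["tool_from_camera"]
    p=np.array([c[0],c[1],.30]); look=-(M@t[:3,:3])[:,2]; o=p+M@t[:3,3]; hit=o+look*(.018-o[2])/look[2]
    p[:2]+=c[:2]-hit[:2]; q=inverse_kinematics(p,down(a)); print(a,p,q)
    if q is not None: best=(p,a)
    if q is not None: break
move_pose(best[0],down(best[1])); snap("w1"); print(get_time(),get_tcp_pos())
E
```

```text
[[ 0.637  0.181  0.018]
 [ 0.429  0.132  0.018]
 [ 0.499 -0.176  0.018]
 [ 0.706 -0.136  0.018]]
yaw 0.22188971995850756
[5.61552366e-01 1.08311656e-04 1.80000000e-02]
1.792686046753404 [ 0.50699925 -0.01151731  0.3       ] [-4.61802540e-02  1.59792016e-01  1.80733729e+00 -4.44089210e-16
  1.17446335e+00 -1.83886630e+00]
2.3333 [ 0.50706285 -0.01210269  0.29987042]
```

View pics/w1.png

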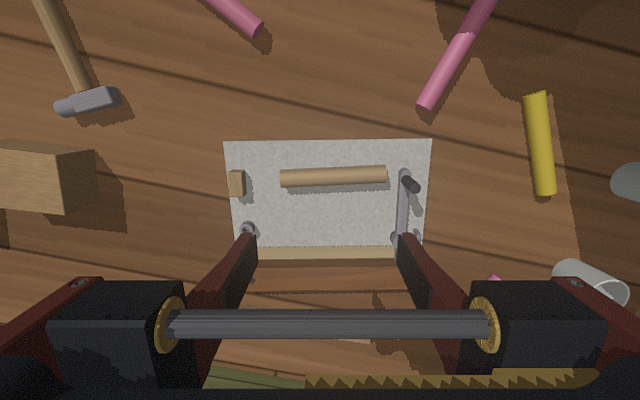

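The wrist view shows the board's near edge from (223,141) to (432,138). The dowel runs (281,178)–(387,174), the post top is at (405,174)–(412,184), and the fence is at row 250. Now I'll measure these properly.

```bash
cat >> h.py <<'E'
def edge(pts,n,T,z):  # subpixel points -> world line fit
    return ray(n,pts,z,T)[:,:2]
E
python3 - <<'E'
from h import *
im=cv2.imread("pics/w1.png"); T=np.load("pics/w1.npy"); hsv=cv2.cvtColor(im,cv2.COLOR_BGR2HSV)
print(hsv[150,300],hsv[135,300],hsv[177,330],hsv[255,330],hsv[147,230],hsv[184,238])
w=((hsv[...,1]<50)&(hsv[...,2]>110)).astype(np.uint8); w[:, :200]=0; w[:,450:]=0
rows=np.arange(148,235); L=[[np.flatnonzero(w[r,205:445])[0]+205-.5,r] for r in rows if w[r].any()]; Rr=[[np.flatnonzero(w[r,205:445])[-1]+205+.5,r] for r in rows]
cols=np.arange(232,424); N=[[c,np.flatnonzero(w[120:200,c])[0]+120-.5] for c in cols]
F=[]
for c in range(265,390):
    r=np.flatnonzero(w[200:262,c]); F.append([c,r[-1]+200.5])
def fit(p,n):
    p=ray("wrist",p,.018,T)[:,:2]; l=cv2.fitLine(p.astype(np.float32).reshape(-1,1,2),cv2.DIST_HUBER,0,.001,.001).ravel(); 
    nn=np.array([-l[1],l[0]]); print(n,"ang",np.degrees(np.arctan2(l[1],l[0])).round(2),l[2:].round(4),"resid",np.abs((p-l[2:])@nn).max().round(4)); return l
lL,lR,lN,lF=fit(L,"L(-y)"),fit(Rr,"R(+y)"),fit(N,"near"),fit(F,"far(fence foot)")
d=lN[:2]*np.sign(lN[1]); yaw=np.arctan2(-d[0],d[1]); X=np.array([np.cos(yaw),np.sin(yaw)]); Y=np.array([-X[1],X[0]])
for n,l,e in(("L",lL,Y),("R",lR,Y),("N",lN,X),("F",lF,X)): print(n,(l[2:]@e).round(4))
cy=(lL[2:]@Y+lR[2:]@Y)/2; ox=lN[2:]@X+.130
O=X*ox+Y*cy; print("yaw",yaw,"origin",O,"width",(lR[2:]-lL[2:])@Y)
# dowel
m=((hsv[...,1]>60)&(hsv[...,2]>90)).astype(np.uint8); m[:155]=0;m[205:]=0;m[:,:255]=0;m[:,400:]=0
cs,_=cv2.findContours(m,0,1); c=max(cs,key=cv2.contourArea); r=cv2.minAreaRect(c); b=cv2.boxPoints(r); print(r)
P=ray("wrist",b,.032,T)[:,:2]-O; print("dowel corners jig mm",(np.c_[P@X,P@Y]*1000).round(1), "ctr",((P.mean(0)@X)*1000).round(1),((P.mean(0)@Y)*1000).round(1))
for z,uv,n in((.09,(405,174),"posttop"),(.09,(412,184),"posttop2")):
    p=(ray("wrist",uv,z,T)[0,:2]-O); print(n,p@X*1000,p@Y*1000)
np.savez("jig.npz",O=O,yaw=yaw)
cv2.imwrite("pics/w1c.png",cv2.resize(im[130:275,210:450],None,fx=3.3,fy=3.3,interpolation=cv2.INTER_CUBIC))
E
```

```text
[ 17  11 165] [ 13 113 126] [ 17  80 162] [ 19  75 163] [ 20  14 165] [ 16  88 154]
L(-y) ang 13.55 [ 0.5888 -0.1548] resid 0.0298
R(+y) ang 13.39 [0.515  0.1563] resid 0.0011
near ang -76.51 [ 0.4689 -0.0184] resid 0.0009
far(fence foot) ang -76.63 [0.6473 0.0092] resid 0.0014
L -0.2879
R 0.0319
N 0.4517
F 0.6315
yaw 0.2353744 origin [0.59552103 0.01119614] width 0.31977603
((332.96380615234375, 175.7398223876953), (17.456409454345703, 106.49836730957031), 87.27368927001953)
dowel corners jig mm [[-86.9 -73.2]
 [-92.4  88.5]
 [-65.2  91.1]
 [-59.4 -73.7]] ctr -76.0 8.2
posttop -90.25971337983476 102.72041568431652
posttop2 -76.45235954951752 113.02707935862765
```

View pics/w1c.png

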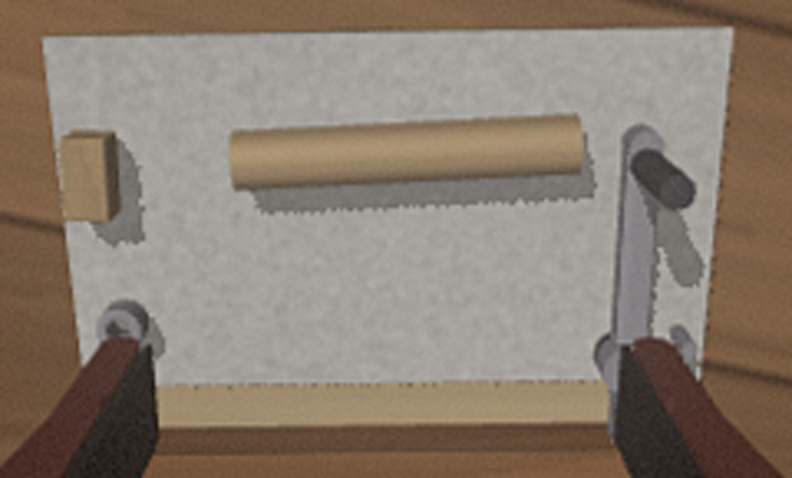

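The measured width is 319.8 mm (320 expected), and near edge to groove is 180 mm (179 expected), so the jig pose is good. The dowel is at x −76, y +8, from −73 to +90. I'll roll it with both open fingers, jaws parallel to the fence, tips about 7 mm above the bed.

```bash
cat >> h.py <<'E'
J=np.load("jig.npz") if __import__("os").path.exists("jig.npz") else None
O=J["O"]; yaw=float(J["yaw"]); X=np.array([np.cos(yaw),np.sin(yaw)]); Y=np.array([-X[1],X[0]])
def W(x,y,z): return np.r_[O+X*x/1000+Y*y/1000,z/1000]   # jig mm -> world
def jig(p): d=np.asarray(p)[:2]-O; return np.r_[d@X,d@Y,p[2]]*1000
E
python3 - <<'E'
from h import *
T=np.load("pics/w1.npy"); print("post top",jig(ray("wrist",(415.5,187.6),.09,T)[0]))
a=yaw+np.pi/2
print("grip",get_grip_width())
move_pose(W(-112,5,100),down(a)); movel(W(-112,5,25),v=.1); f0=get_ft_force(); print(get_time(),jig(get_tcp_pos()),f0)
print("contact-stop",movel(W(20,5,25),v=.05,until_force=12)); print(get_time(),jig(get_tcp_pos()),get_ft_force()-f0)
print("contact-stop",movel(W(38,5,25),v=.03,until_force=6)); print(get_time(),jig(get_tcp_pos()),get_ft_force()-f0)
cv2.imwrite("pics/top1.png",cv2.resize(read_camera("top")[140:270,260:420,::-1],None,fx=4,fy=4)); cv2.imwrite("pics/w2.png",snap("w2")[0][:,:,::-1])
E
```

```text
post top [-71.38880224 118.11016032  90.        ]
grip 0.9994375605143766
4.05 [-111.54256622    4.8578358    25.47890172] [-0.39527667 -0.15933046 -0.00944175]
contact-stop False
6.8417 [19.86016347  5.00124455 24.97835498] [-0.29693512 -0.18651318  0.00909327]
contact-stop True
7.3667 [34.93451397  5.10315159 24.53797678] [1.0284958  0.59790591 0.00619232]
```

View pics/w2.png

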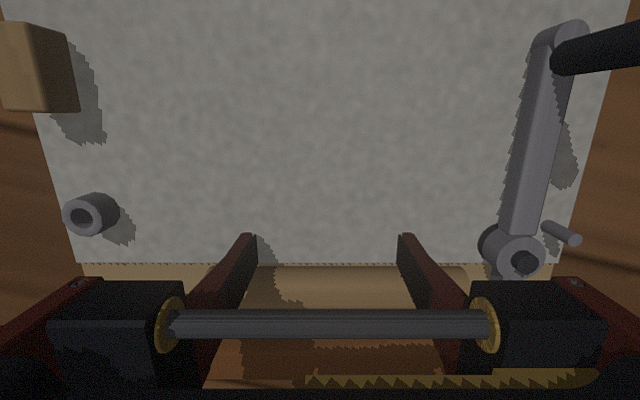

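The dowel is now in the groove region under the fingertips (row 265), and the finger contact at x≈45 puts its centre at about 59. I'll press it gently against the fence, withdraw and verify.

Run:
```python
from h import *
f0=get_ft_force(); print(movel(W(38.5,5,25),v=.03,until_force=12),jig(get_tcp_pos()),(get_ft_force()-f0).round(1))
movel(W(15,5,25),v=.1); movel(W(-60,5,130),v=.25)
a=yaw-np.pi/2
im,T=snap("w3"); print(get_time())
hsv=cv2.cvtColor(im,cv2.COLOR_RGB2HSV)
cv2.imwrite("pics/w3v.png",cv2.resize(im[180:330,100:560,::-1],None,fx=1.7,fy=1.7))
def pix(p):
    c=np.linalg.inv(T)@np.r_[p,1]; K=camera_info("wrist")["intrinsics"]; return (K[0,0]*c[0]/-c[2]+K[0,2],K[1,1]*-c[1]/-c[2]+K[1,2])
for n,p in(("rear",(47,0,29)),("top",(61,0,43)),("fence top edge",(75,0,45)),("lip",(49,0,18)),("onbed top",(49,0,46)),("end+",(61,88,29)),("end-",(61,-72,29))): print(n,np.round(pix(W(*p)),1))
print([tuple(hsv[r,330]) for r in range(240,330,3)])
```

```text
True [34.95538388  5.29967224 23.82344563] [ 0.1 -1.1  0.2]
8.7333
rear [321.1 294.5]
top [321.  314.3]
fence top edge [321.  326.8]
lip [321.3 290. ]
onbed top [320.8 306.3]
end+ [402.2 305.5]
end- [254.9 305.6]
[(np.uint8(19), np.uint8(14), np.uint8(149)), (np.uint8(13), np.uint8(12), np.uint8(143)), (np.uint8(17), np.uint8(12), np.uint8(143)), (np.uint8(23), np.uint8(14), np.uint8(147)), (np.uint8(8), np.uint8(7), np.uint8(142)), (np.uint8(20), np.uint8(16), np.uint8(142)), (np.uint8(23), np.uint8(7), np.uint8(142)), (np.uint8(17), np.uint8(12), np.uint8(144)), (np.uint8(24), np.uint8(9), np.uint8(142)), (np.uint8(25), np.uint8(11), np.uint8(139)), (np.uint8(15), np.uint8(18), np.uint8(144)), (np.uint8(23), np.uint8(14), np.uint8(146)), (np.uint8(19), np.uint8(20), np.uint8(102)), (np.uint8(17), np.uint8(17), np.uint8(106)), (np.uint8(19), np.uint8(19), np.uint8(105)), (np.uint8(12), np.uint8(13), np.uint8(98)), (np.uint8(20), np.uint8(21), np.uint8(107)), (np.uint8(16), np.uint8(79), np.uint8(100)), (np.uint8(18), np.uint8(69), np.uint8(67)), (np.uint8(18), np.uint8(69), np.uint8(74)), (np.uint8(16), np.uint8(84), np.uint8(79)), (np.uint8(16), np.uint8(73), np.uint8(84)), (np.uint8(16), np.uint8(88), np.uint8(87)), (np.uint8(10), np.uint8(38), np.uint8(61)), (np.uint8(0), np.uint8(9), np.uint8(58)), (np.uint8(135), np.uint8(15), np.uint8(69)), (np.uint8(165), np.uint8(8), np.uint8(62)), (np.uint8(150), np.uint8(7), np.uint8(71)), (np.uint8(105), np.uint8(7), np.uint8(76)), (np.uint8(160), np.uint8(10), np.uint8(76))]
```

View pics/w3v.png

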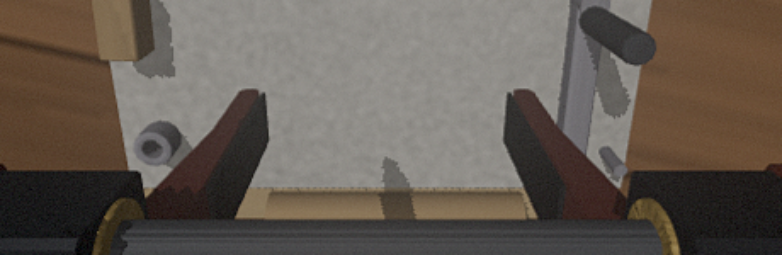

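Run:
```python
from h import *
a=yaw-np.pi/2
for t in np.linspace(0,np.pi/2,4):
    q=inverse_kinematics(W(34-105*np.cos(t),118-105*np.sin(t),56),down(a+t)); print(np.round(q,2) if q is not None else None)
move_pose(W(10,30,250),down(a)); im,T=snap("w4"); print(get_time())
def pix(p):
    c=np.linalg.inv(T)@np.r_[p,1]; K=camera_info("wrist")["intrinsics"]; return (K[0,0]*c[0]/-c[2]+K[0,2],K[1,1]*-c[1]/-c[2]+K[1,2])
for n,p in(("rear",(47,0,29)),("top",(61,0,43)),("fence top edge",(75,0,45)),("lip",(49,0,18)),("onbed rear",(33,0,32)),("post",(-71,118,90)),("lip ends",(49,150,18)),("post end",(34,13,90)),("jig0",(0,0,18))): print(n,np.round(pix(W(*p)),1))
cv2.imwrite("pics/w4v.png",cv2.resize(im[100:330,180:460,::-1],None,fx=2.5,fy=2.5,interpolation=cv2.INTER_CUBIC))
```

```text
[ 0.19  0.52  1.97 -0.    0.64  1.53]
[ 0.09  0.54  1.94 -0.    0.67  0.91]
[ 0.04  0.59  1.84 -0.    0.72  0.33]
[ 0.03  0.64  1.71 -0.    0.79 -0.2 ]
11.4833
rear [350.1 146.8]
top [351.3 137. ]
fence top edge [351.7 125.6]
lip [349.5 144.3]
onbed rear [350.  157.7]
post [256.8 248.5]
lip ends [239.1 144.2]
post end [342.5 165.1]
jig0 [348.7 179.4]
```

View pics/w4v.png

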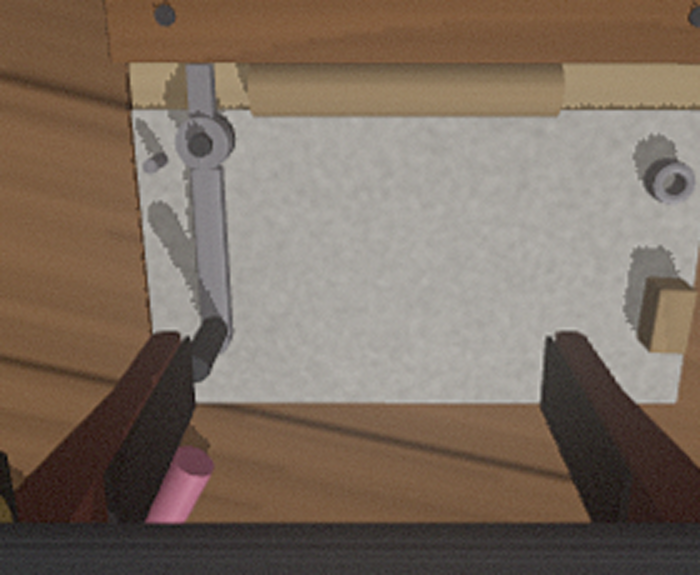

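From the fence side, the dowel's rear edge is at row 146.4 (146.8 predicted for seated, 157.7 if still on the bed). It is straight and seated, with y about ±80 around +8. The hub's short tail swings away from the dowel. Next: grip the post and swing.

Run:
```python
from h import *
a=yaw-np.pi/2
def st(n):
    f=get_ft_force(); print(n,round(get_time(),2),jig(get_tcp_pos()).round(1),"Fjig",np.round([f[:2]@X,f[:2]@Y,f[2]],1),"grip",round(get_grip_width()*88,1))
P=lambda t:W(34-105*np.cos(t),118-105*np.sin(t),56)
move_pose(W(-71,118,140),down(a)); movel(P(0),v=.12); st("at post")
command_gripper(0); st("closed")
if 12<get_grip_width()*88<20:
    for d in range(10,90,10):
        t=np.radians(d)
        if movel(P(t),frame=down(a+t),v=.09,until_force=35): st("STOP %d"%d); break
        st(d)
snap("w5"); cv2.imwrite("pics/top2.png",cv2.resize(read_camera("top")[150:260,270:410,::-1],None,fx=4,fy=4,interpolation=cv2.INTER_CUBIC))
```

```text
at post 13.03 [-70.3 117.8  56.6] Fjig [ 1.   0.9 -0.5] grip 88.1
closed 14.13 [-71.1 117.3  56. ] Fjig [ 0.1 -5.1 -0.8] grip 15.5
10 14.48 [-69.7  99.9  55.9] Fjig [-1.1  1.6  1.1] grip 15.7
20 14.83 [-65.3  82.5  55.9] Fjig [-3.6  1.9  3.5] grip 15.7
30 15.18 [-57.8  65.9  55.9] Fjig [-5.4  0.4  4.6] grip 15.7
40 15.53 [-47.7  50.8  55.9] Fjig [-6.   0.1  6.2] grip 15.6
50 15.88 [-34.9  37.6  55.9] Fjig [-7.  -2.8  7.3] grip 15.2
60 16.23 [-20.2  27.2  55.9] Fjig [-8.  -3.1  7. ] grip 15.8
70 16.58 [-3.6 19.1 55.9] Fjig [-9.2 -4.8  8. ] grip 15.7
80 16.93 [14.3 14.1 55.9] Fjig [-8.5 -6.5  7.5] grip 15.4
```

Run:
```python
from h import *
a=yaw-np.pi/2
def st(n):
    f=get_ft_force(); p=jig(get_tcp_pos()); print(n,round(get_time(),2),p.round(1),"ang",np.degrees(np.arctan2(118-p[1],34-p[0])).round(1),"Fjig",np.round([f[:2]@X,f[:2]@Y,f[2]],1),"grip",round(get_grip_width()*88,1))
P=lambda t:W(34-105*np.cos(t),118-105*np.sin(t),56)
t=np.radians(88.5); print(movel(P(t),frame=down(a+np.pi/2),v=.04,until_force=25)); st(88.5)
for dx in (34,35,36,37,38):
    r=movel(W(dx,13,56),v=.01,until_force=10); st(dx)
    f=get_ft_force()
    if r or f[:2]@X<-20: break
snap("w6"); wait(.3); st("end")
```

```text
False
88.5 17.57 [30.2 12.4 55.9] ang 88.0 Fjig [-6.1 -6.4  5.3] grip 15.9
34 18.0 [32.3 12.3 55.9] ang 89.1 Fjig [-7.6 -7.9  6.2] grip 15.5
35 18.25 [33.1 12.3 55.9] ang 89.5 Fjig [-8.8 -6.9  6.4] grip 15.5
36 18.5 [33.6 12.3 55.9] ang 89.8 Fjig [-10.4  -7.9   8.3] grip 15.5
37 18.75 [33.8 12.3 55.9] ang 89.9 Fjig [-13.2  -8.7  10.2] grip 15.7
38 19.0 [34.  12.2 55.8] ang 90.0 Fjig [-16.4  -8.6  12.5] grip 15.7
end 19.35 [34.  12.2 55.8] ang 90.0 Fjig [-15.7  -8.4  12.7] grip 15.7
```

The push force rises about 3 N per mm commanded while the post barely moves, so it is on its stop. I'll check with pictures.

Run:
```python
from h import *
im=read_camera("side")[160:270,250:400,::-1]; w=cv2.imread("pics/w6.png"); t=read_camera("top")[140:260,260:420,::-1]
cv2.imwrite("pics/fin.png",np.vstack([np.hstack([cv2.resize(im,(400,293),interpolation=cv2.INTER_CUBIC),cv2.resize(t,(391,293),interpolation=cv2.INTER_CUBIC)]),cv2.resize(w[60:340,:],(791,300))]))
```

```text
(no output)
```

View pics/fin.png

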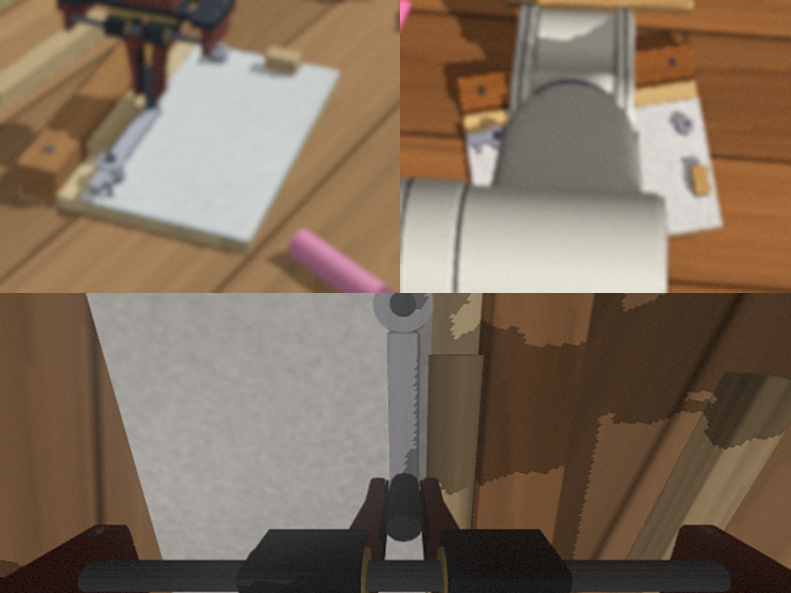

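The side and wrist views show the keeper bar parallel to the fence, just behind the seated dowel, with the post between the fingers. The bush and offcut are still in their places. I'm handing in.

Run:
```python
from h import *
f=get_ft_force(); print(jig(get_tcp_pos()).round(1),f.round(1),get_grip_width()*88,get_time()); print(job_done())
```

```text
[34.  12.2 55.8] [-12.4 -11.9  12.2] 15.416058307997643 19.45
the job is handed in; nothing more can be done
None
```

I rolled the dowel along the bed with the two open fingers until it dropped into the groove. I then gripped the post, swung the keeper arm to its stop behind the dowel, and handed the job in at 19.5 s with the fingers still holding it there.

**Dowel:** Before the swing, its rear edge was at image row 146.4; 146.8 was predicted for a dowel seated against the fence, and 157.7 if it were still on the bed. The finger contact during the push suggested it might be about 2 mm short of the fence face. That assumes the fingers are 10 mm deep on the pushing side, which I did not measure, so I relied on the image. After the swing I checked it only by eye: it was still in the groove.

**Keeper arm:** By the tool position it was at 90.0°. The push had risen to about 16 N, well above the 6.9 N spring force, with almost no further motion, so it is pressing on the stop. The gripper reads a 15.4 mm opening on the 16 mm post.

**Forces and bystanders:** The highest wrist force I read was about 22 N, but I only sampled it between moves. In the last pictures the bush and offcut look unmoved and a batten-like piece is visible beyond the fence; I did not recheck the other bystanders or measure any of them.

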